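# Fetch the copper anode from behind the bottles for weighing

### The arm

A 7-joint arm with a two-finger parallel gripper is mounted at the origin on the work surface. World frame = base frame: x ahead of the robot, y to its left, z up, the work surface at z = 0. Lengths are in m, angles in rad, forces in N, time in s.
With the tool pointing down it reaches from about 0.425 to 0.925 m from the base axis. Payload 6.8 kg.
Tool frame: the origin (TCP) lies at the very end of the fingers, on their centre line; the grasp point (between the pads) lies bot.tcp_to_grasp behind it (bot.tcp_to_grasp is the distance from the TCP to the grasp point, in m); z points along the fingers, y is the line along which they close (so a half turn about z gives the same grasp; the last joint's range is limited). The gripper opens to 85 mm and grips with 20 to 120 N. Pads are 22 mm wide; open, the fingers measure 114 mm over their backs; the gripper's body (76 mm by 85 mm) begins 54 mm behind the grasp point. The pads swing forward as they close: fully open they stand 13 mm farther back than shut.
Start: joints at [-1.269, 0.477, 0.022, 1.555, -0.011, 1.109, -0.083], TCP at [0.269, 0.619, 0.231] pointing down, gripper open.
Joint ranges: [-2.96, 2.96], [-0.34, 2.1], [-1.41, 1.46], [0.24, 2.44], [-1.37, 4.51], [0.17, 1.92], [-2.96, 2.96]. Speed limits (rad/s): [2.39, 2.39, 3.14, 3.14, 3.14, 3.14, 3.14].

### API

Orientations are given as a unit quaternion [w, x, y, z].
In Python, from station import bot gives the robot as it stands.
- The arm moves only by the tool servo_tool, never from a script. Its argument "motion" is a list that holds one entry, the list of rows, each a list of 7 numbers: the shift along the tool's x, y, z in m, then the turn, a rotation vector about the tool's x, y, z in units of 5 degrees (1.0 is 5 degrees), then the opening, from 0 (shut) to 1 (fully open). A call has 1 to 20 rows; each row is the pose to reach, as a shift and turn from the pose commanded when the call began, along the tool's axes at that moment; what a row does not reach only later rows make up. A row lasts 1/12 s, in which the tool goes at most 41.7 mm and 7.16 degrees, less where a joint would pass 70% of its speed; a pose out of reach is approached as far as the arm can. A call with a gripper value outside its range is refused whole. The fingers move at their own pace and stop on an object; "grip_force" is the grip in N (left out, the last holds). Time passes only in rows, so rows that repeat a pose let the fingers close. It gives the time, the measured TCP pose, the force, the opening and the grip force at its end, in the units of the state.
- bot.get_obs(): the state, without advancing time (a new reading comes with each control period).
- bot.read_camera(name): name is "side" or "top"; returns a dict with "img" (384x512x3 uint8, red, green, blue), "K" (3x3 intrinsics, pixels), "pose" (4x4, takes a point from camera to world coordinates). Camera axes: x right, y down, z forward; pixel columns grow to the right and rows downward; lengths in m; the calibration is good to about 2 mm. A picture is of the moment at which its call begins. There is no depth.
- bot.hand_in(): hands the job in; it is judged then, once.
The state is a dict: "t": time; "q": joint angles; "joint_vel": joint speeds; "joint_torque": joint torques, N m; "eef_pos": TCP position; "tool_rot": TCP orientation; "contact_force": force on the tool from outside, world axes, zero at the start; "torque": the same for the moment, N m; "gripper_width": opening from 0.0 (shut) to 1.0 (fully open); "grasp_force": force on a finger pad.
Only numpy, scipy, OpenCV 4.12 (cv2) and the standard library are available. Lean on these libraries where they do the work, as an engineer would, in place of code of your own. Each camera call takes 0.05 s, during which the arm holds its last target. There are 200 camera calls.

### The job

The copper bar at the back of the white tub has to be weighed: first move the three bottles that stand in front of it into the green tray, then lay the bar flat on the middle of the balance's pan, and after that put each bottle back in the tub, centred on the mat of its own colour. Keep the bottles upright all the time, leave the amber jar in the tub where it is, and let go of everything at the end.

Things in the scene. Friction and masses are not known exactly. Their poses are not given: they have to be found in the camera images.
- bottle_blue: Upright closed white bottle, 54 mm in diameter, 130 mm tall, about 0.22 kg, with a blue screw cap (32 mm in diameter, 103 to 130 mm above the underside: grip here from above) and a blue band. The shoulder narrows from 54 mm at height 78 mm to 28 mm at 98 mm. Origin: centre of the underside, z up. Starts on the blue mat.
- bottle_red: Upright closed white bottle, 54 mm in diameter, 130 mm tall, about 0.22 kg, with a red screw cap (32 mm in diameter, 103 to 130 mm above the underside: grip here from above) and a red band. The shoulder narrows from 54 mm at height 78 mm to 28 mm at 98 mm. Origin: centre of the underside, z up. Starts on the red mat.
- bottle_yellow: Upright closed white bottle, 54 mm in diameter, 130 mm tall, about 0.22 kg, with a yellow screw cap (32 mm in diameter, 103 to 130 mm above the underside: grip here from above) and a yellow band. The shoulder narrows from 54 mm at height 78 mm to 28 mm at 98 mm. Origin: centre of the underside, z up. Starts on the yellow mat.
- mat_blue: Flat, fixed square blue mat, 70 x 70 mm, 3 mm thick, on the floor of the white tub: the home of the bottle with the blue cap. Origin: centre of its underside; its top is 3 mm above the origin, z up. x points across the row of mats towards the side where the copper bar lies, y along the row.
- mat_red: Flat, fixed square red mat, 70 x 70 mm, 3 mm thick, on the floor of the white tub: the home of the bottle with the red cap. Origin: centre of its underside; its top is 3 mm above the origin, z up. x points across the row of mats towards the side where the copper bar lies, y along the row.
- mat_yellow: Flat, fixed square yellow mat, 70 x 70 mm, 3 mm thick, on the floor of the white tub: the home of the bottle with the yellow cap. Origin: centre of its underside; its top is 3 mm above the origin, z up. x points across the row of mats towards the side where the copper bar lies, y along the row.
- anode: Copper anode bar lying flat behind the bottles in the white tub: 90 mm long (y), 30 mm wide (x), 25 mm high, about 0.58 kg, a dark hole mark near one end. Origin: centre of the underside. Grip across the 30 mm. Tub: open, fixed, 240 x 300 mm, floor 5 mm above the table, walls 25 mm high; its back wall is some 70 mm beyond the bar.
- side_tray: Empty shallow green tray, fixed on the table, 290 mm (its x) by 130 mm (its y), floor 5 mm above the origin, rim 5 mm wide and 12 mm high: the side area. Three bottles fit in it in a row along its x, 85 mm apart. Origin: centre of its underside, z up.
- balance: Grey laboratory balance, fixed, 220 x 160 mm, body top 55 mm high, with a round flat steel pan 130 mm in diameter on top. Origin: on the table right below the centre of the pan; the pan's top is 70 mm above the origin; it does not give under the load. z up.
- jar: Small closed jar of amber glass with a black lid, 40 mm in diameter, 50 mm high, in a far corner of the white tub. Bystander, to be left where it is. Origin: centre of its underside.

How it is judged:
By the outcome, as a careful person would: the job done as asked, in the order asked, and still so for the second after the job is handed in, with the robot touching nothing.
It also fails if it takes over 125 s, if anything falls off the work surface, if the arm or the gripper's body presses on something with over 40 N, if the wrist force passes 120 N, or if a joint passes its speed limit or range.

## Working session

There is one attempt and no reset: what is moved stays moved. The work goes in short steps, Python scripts to look and compute and a tool call to move; the robot and the scene stay as the last step left them, time stands still between calls to the robot, and variables do not carry over. Pictures are saved under pics/ and viewed, at most 14 in all, crops included, and the job is handed in when it is done.

Besides the shell and the picture viewer there is one more tool, called after "Emit:" in YAML: its name, and indented under it one key for each argument. servo_tool: Moves the arm, as the interface text tells. Its arguments: {"type":"object","properties":{"motion":{"type":"array"},"grip_force":{"type":"number"}},"required":["motion"]}

```bash
ls; mkdir -p pics
python3 - <<'E'
from station import bot
import cv2
print(bot.get_obs(), bot.tcp_to_grasp)
for n in("top","side"):
    c=bot.read_camera(n); cv2.imwrite(f"pics/{n}0.png",c["img"][:,:,::-1]); print(n,c["K"],c["pose"])
E
```

```text
pics
{'t': 0.0, 'q': array([-1.26906536,  0.47780816,  0.02231774,  1.55646212, -0.01151011,
        1.10931431, -0.08310012]), 'joint_vel': array([ 2.22956896e-03,  1.29088674e-03,  2.81318681e-04,  5.69184307e-04,
        9.29423436e-04,  8.47226151e-05, -1.50534169e-03]), 'joint_torque': array([ 1.86537891e-04, -5.96459198e+01,  1.60798822e+00, -2.81186932e+01,
        1.24080377e-02,  9.29700269e-03,  8.88861081e-06]), 'eef_pos': array([0.26871514, 0.61854767, 0.23031539]), 'tool_rot': array([-1.30443048e-04,  2.03466502e-01,  9.79081464e-01, -9.22959370e-04]), 'contact_force': array([ 0.65666066, -0.59783528,  0.76474937]), 'torque': array([ 0.02534102,  0.02856672, -0.01828089]), 'grasp_force': 0.0, 'gripper_width': 0.9951575005494736} 0.0187
top [[425.41991276   0.         255.23876846]
 [  0.         425.41991276 192.05408791]
 [  0.           0.           1.        ]] [[-0.01693523 -0.99399223  0.10813255  0.44385438]
 [-0.99985088  0.01647039 -0.00519052 -0.01135856]
 [ 0.00337835 -0.10820433 -0.99412293  0.93767459]
 [ 0.          0.          0.          1.        ]]
side [[404.48975229   0.         255.45578836]
 [  0.         404.48975229 190.87947273]
 [  0.           0.           1.        ]] [[ 0.80534909 -0.43655488  0.40103951  0.20913726]
 [-0.59277245 -0.59967508  0.53759708 -0.47935727]
 [ 0.00580277 -0.67067849 -0.74172548  0.72883003]
 [ 0.          0.          0.          1.        ]]
```

View pics/top0.png

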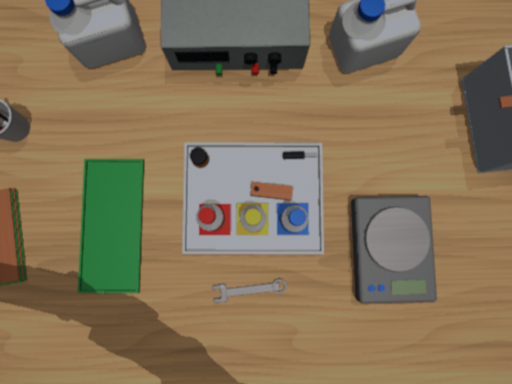

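View pics/side0.png

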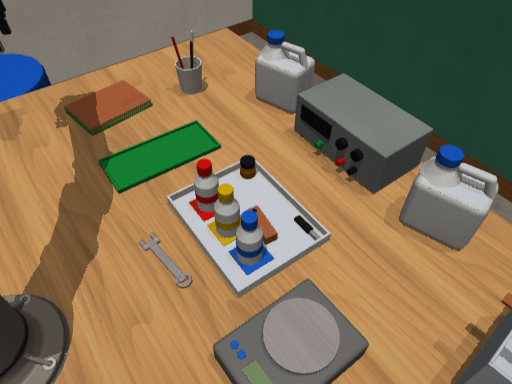

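The top picture shows the red, yellow and blue caps at about (207,216), (253,216) and (298,217), the bar at (271,190), the tray at (112,226), the pan at (397,239) and the jar at (199,157). The side picture shows the same things, with nothing in the tray or on the pan.

```bash
cat > h.py <<'E'
import numpy as np, cv2
from station import bot
HUE={'red':(0,6),'yellow':(22,35),'blue':(105,125),'green':(50,75),'bar':(6,14)}
def ray(c,px,z):
    px=np.atleast_2d(np.float64(px)); d=np.c_[px,np.ones(len(px))]@np.linalg.inv(c['K']).T@c['pose'][:3,:3].T
    o=c['pose'][:3,3]; return o[:2]+d[:,:2]*((z-o[2])/d[:,2])[:,None]
def mask(c,k,box,smin=130,vmin=60):
    hsv=cv2.cvtColor(c['img'],cv2.COLOR_RGB2HSV); lo,hi=HUE[k]
    m=cv2.inRange(hsv,(lo,smin,vmin),(hi,255,255))
    if k=='red': m|=cv2.inRange(hsv,(174,smin,vmin),(180,255,255))
    o=np.zeros_like(m); x0,y0,x1,y1=box; o[y0:y1,x0:x1]=m[y0:y1,x0:x1]; return o
def blobs(m,amin=25):
    n,l,s,ce=cv2.connectedComponentsWithStats(m)
    return [(s[i,4],ce[i],s[i,:4],np.argwhere(l==i)[:,::-1]) for i in range(1,n) if s[i,4]>=amin]
def tri(c1,p1,c2,p2):
    P=[c['K']@np.linalg.inv(c['pose'])[:3] for c in(c1,c2)]
    X=cv2.triangulatePoints(P[0],P[1],np.float64(p1).reshape(2,1),np.float64(p2).reshape(2,1)); return (X[:3]/X[3]).ravel()
def rect(p):
    r=cv2.minAreaRect(np.float32(p*1000)); return np.round(r[0],1),np.round(r[1],1),round(r[2],1)
def pose():
    s=bot.get_obs(); print('t',round(s['t'],2),'p',s['eef_pos'].round(4),'q',s['tool_rot'].round(4),'F',s['contact_force'].round(1),'g',round(s['gripper_width'],3),round(s['grasp_force'],1))
E
python3 - <<'E'
from h import *
t=bot.read_camera('top'); s=bot.read_camera('side'); np.set_printoptions(precision=4,suppress=True)
tb=(180,140,326,258); sb=(170,150,330,290)
for k in('red','yellow','blue'):
    b=blobs(mask(t,k,tb)); 
    for a,ce,bb,p in b: print(k,'top',a,ce,bb,'z.138',ray(t,ce,.138)[0])
    for a,ce,bb,p in blobs(mask(s,k,sb)): print(k,'side',a,ce,bb)
    print(' mat',rect(ray(t,np.vstack([x[3] for x in b]),.008)))
b=max(blobs(mask(t,'bar',(245,170,300,210),90)),key=lambda b:b[0]); print('bar',b[:3],rect(ray(t,b[3],.030)))
b=max(blobs(mask(s,'bar',(170,150,330,290),90)),key=lambda b:b[0]); print('bar side',b[:3])
b=max(blobs(mask(t,'green',(60,140,160,310),90)),key=lambda b:b[0]); print('tray',b[:3],rect(ray(t,b[3],.012)))
g=cv2.cvtColor(t['img'],cv2.COLOR_RGB2GRAY); m=cv2.inRange(g[200:280,355:440],115,255)
b=max(blobs(m),key=lambda b:b[0]); print('pan',b[0],b[2]); (cx,cy),r=cv2.minEnclosingCircle(b[3].astype(np.float32)); print(cx+355,cy+200,r,ray(t,(cx+355,cy+200),.07))
print('jar', ray(t,(199,157),.05))
E
```

```text
red top 353 [220.6374 222.796 ] [200 204  30  31] z.138 [0.4739 0.0503]
red top 211 [206.4076 215.2844] [199 208  16  16] z.138 [0.4885 0.0769]
red side 232 [203.9353 167.4871] [197 159  15  18]
red side 329 [203.769  205.9149] [189 193  29  28]
 mat (array([487.3,  74.8]), array([65.6, 65.6]), 89.4)
yellow top 250 [247.588 223.08 ] [237 204  31  30] z.138 [ 0.4725 -0.0002]
yellow top 55 [264.0545 207.4   ] [256 204  12  13] z.138 [ 0.5015 -0.0316]
yellow top 200 [252.43 216.4 ] [245 209  16  16] z.138 [ 0.4849 -0.0095]
yellow side 252 [225.119  192.9087] [218 184  15  19]
yellow side 336 [223.5714 229.9375] [207 216  34  30]
 mat (array([487.1,  -8.1]), array([65.7, 63.3]), 89.0)
blue top 286 [288.6958 218.4126] [277 204  31  30] z.138 [ 0.48   -0.0775]
blue top 209 [296.799  216.7608] [289 209  17  16] z.138 [ 0.4828 -0.0928]
blue side 283 [248.682  220.1201] [241 210  16  21]
blue side 509 [251.778  257.8821] [229 243  45  32]
 mat (array([485.7, -95.8]), array([65.9, 63.3]), 89.0)
bar (np.int32(538), array([271.3736, 190.4628]), array([251, 182,  41,  18], dtype=int32)) (array([545.7, -50. ]), array([87.6, 29.5]), 81.9)
bar side (np.int32(385), array([265.226 , 226.3117]), array([249, 206,  28,  38], dtype=int32))
tray (np.int32(8005), array([110.782 , 226.0844]), array([ 78, 159,  66, 134], dtype=int32)) (array([479. , 298.2]), array([130.8, 288.1]), 88.6)
pan 3130 [12  8 63 63]
398.01405334472656 238.84894561767578 32.12506866455078 [[ 0.4379 -0.304 ]]
jar [[0.617  0.1018]]
```

Emit:
servo_tool:
  motion:
    - [[-0.035,-0.034,0.003,1.1,0,0,1],[-0.07,-0.068,0.005,0,0,1.5,1]]

```text
t: 0.37
eef_pos: [0.2986, 0.5446, 0.222]
tool_rot: [-0.004, 0.249, 0.968, -0.017]
contact_force: [1.2, 0.1, -0.8]
gripper_width: 0.999
grasp_force: 0.0
```

Emit:
servo_tool:
  motion:
    - [[0,0,0,0,0,0,1],[0,0,0,0,0,0,1],[0,0,0,0,0,0,1]]

```text
t: 0.62
eef_pos: [0.3007, 0.542, 0.2273]
tool_rot: [-0.002, 0.253, 0.967, -0.01]
contact_force: [0.3, 0.9, 0.2]
gripper_width: 1.0
grasp_force: 0.0
```

```bash
cat >> h.py <<'E'
from scipy.spatial.transform import Rotation as R
def to(xyz,yaw=0):
    # shift/turn to bring TCP to xyz, tool down, closing line at angle yaw (deg) from world x
    s=bot.get_obs(); w=s['tool_rot']; C=R.from_quat([w[1],w[2],w[3],w[0]])
    T=R.from_euler('z',yaw,degrees=True)*R.from_matrix([[0,1,0],[1,0,0],[0,0,-1]])
    print('go',C.inv().apply(np.array(xyz)-s['eef_pos']).round(4),(np.degrees((C.inv()*T).as_rotvec())/5).round(2))
E
python3 -c "
from h import *
pose(); to((.4885,.0769,.20))"
```

```text
t 0.62 p [0.3007 0.542  0.2273] q [-0.0023  0.2528  0.9675 -0.0104] F [0.3 0.9 0.2] g 1.0 0.0
go [-0.3913 -0.3131  0.0343] [-0.22  0.14 12.14]
```

Emit:
servo_tool:
  motion:
    - [[-0.391,-0.313,0.034,-0.2,0.1,12.1,1],[-0.391,-0.313,0.034,-0.2,0.1,12.1,1],[-0.391,-0.313,0.034,-0.2,0.1,12.1,1],[-0.391,-0.313,0.034,-0.2,0.1,12.1,1],[-0.391,-0.313,0.034,-0.2,0.1,12.1,1],[-0.391,-0.313,0.034,-0.2,0.1,12.1,1],[-0.391,-0.313,0.034,-0.2,0.1,12.1,1],[-0.391,-0.313,0.034,-0.2,0.1,12.1,1],[-0.391,-0.313,0.034,-0.2,0.1,12.1,1],[-0.391,-0.313,0.034,-0.2,0.1,12.1,1],[-0.391,-0.313,0.034,-0.2,0.1,12.1,1],[-0.391,-0.313,0.034,-0.2,0.1,12.1,1],[-0.391,-0.313,0.034,-0.2,0.1,12.1,1],[-0.391,-0.313,0.034,-0.2,0.1,12.1,1],[-0.391,-0.313,0.034,-0.2,0.1,12.1,1],[-0.391,-0.313,0.034,-0.2,0.1,12.1,1],[-0.391,-0.313,0.034,-0.2,0.1,12.1,1],[-0.391,-0.313,0.034,-0.2,0.1,12.1,1],[-0.391,-0.313,0.034,-0.2,0.1,12.1,1],[-0.391,-0.313,0.034,-0.2,0.1,12.1,1]]

```text
t: 2.28
eef_pos: [0.4883, 0.078, 0.2003]
tool_rot: [0.002, 0.705, 0.709, -0.001]
contact_force: [0.8, -0.5, 0.4]
gripper_width: 1.001
grasp_force: 0.0
```

```bash
python3 -c "
from h import *
pose(); to((.4885,.0769,.107))"
```

```text
t 2.28 p [0.4883 0.078  0.2003] q [ 0.0015  0.7052  0.709  -0.0013] F [ 0.8 -0.5  0.4] g 1.001 0.0
go [-0.0008  0.0002  0.0933] [0.   0.05 0.06]
```

Emit:
servo_tool:
  motion:
    - [[-0.001,0,0.03,0,0,0,0.9],[-0.001,0,0.06,0,0,0,0.9],[-0.001,0,0.08,0,0,0,0.9],[-0.001,0,0.093,0,0,0,0.9],[-0.001,0,0.093,0,0,0,0.9],[-0.001,0,0.093,0,0,0,0.5],[-0.001,0,0.093,0,0,0,0.2],[-0.001,0,0.093,0,0,0,0.2],[-0.001,0,0.093,0,0,0,0],[-0.001,0,0.093,0,0,0,0],[-0.001,0,0.093,0,0,0,0],[-0.001,0,0.093,0,0,0,0],[-0.001,0,0.093,0,0,0,0],[-0.001,0,0.093,0,0,0,0]]
  grip_force: 45

```text
t: 3.45
eef_pos: [0.4893, 0.0763, 0.1085]
tool_rot: [0.002, 0.706, 0.709, -0.0]
contact_force: [-1.3, -0.7, 6.6]
gripper_width: 0.365
grasp_force: 44.2
```

```bash
python3 -c "
from h import *
pose(); to((.479,.383,.18))"
```

```text
t 3.45 p [0.4893 0.0763 0.1085] q [ 1.900e-03  7.056e-01  7.086e-01 -3.000e-04] F [-1.3 -0.7  6.6] g 0.365 44.2
go [ 0.3065 -0.0088 -0.0724] [0.03 0.03 0.05]
```

Emit:
servo_tool:
  motion:
    - [[0,0,-0.015,0,0,0,0],[0,0,-0.035,0,0,0,0],[0.01,0,-0.055,0,0,0,0],[0.03,0.005,-0.06,0,0,0,0],[0.055,0.015,-0.06,0,0,0,0],[0.08,0.025,-0.06,0,0,0,0],[0.105,0.035,-0.06,0,0,0,0],[0.13,0.045,-0.06,0,0,0,0],[0.155,0.055,-0.06,0,0,0,0],[0.18,0.065,-0.06,0,0,0,0],[0.2,0.07,-0.06,0,0,0,0],[0.213,0.074,-0.06,0,0,0,0],[0.22,0.075,-0.055,0,0,0,0],[0.22,0.075,-0.04,0,0,0,0],[0.22,0.075,-0.025,0,0,0,0],[0.22,0.075,-0.012,0,0,0,0],[0.22,0.075,-0.005,0,0,0,0],[0.22,0.075,-0.001,0,0,0,0],[0.22,0.075,0.001,0,0,0,0],[0.22,0.075,0.001,0,0,0,0]]

```text
t: 5.12
eef_pos: [0.5628, 0.2959, 0.106]
tool_rot: [0.002, 0.706, 0.708, -0.001]
contact_force: [-1.0, -0.2, -1.7]
gripper_width: 0.358
grasp_force: 45.3
```

```bash
python3 -c "
from h import *
pose()"
```

```text
t 5.12 p [0.5628 0.2959 0.106 ] q [ 0.0016  0.7059  0.7084 -0.0012] F [-1.  -0.2 -1.7] g 0.358 45.3
```

Emit:
servo_tool:
  motion:
    - [[0,0,0.001,0,0,0,0],[0,0,0.002,0,0,0,0.4],[0,0,0.002,0,0,0,0.6],[0,0,0.002,0,0,0,0.75],[0,0,0.002,0,0,0,0.75],[0,0,-0.02,0,0,0,0.75],[0,0,-0.05,0,0,0,0.75],[0,0,-0.085,0,0,0,0.75],[-0.02,-0.005,-0.095,0,0,0,0.75],[-0.05,-0.01,-0.095,0,0,0,0.75],[-0.09,-0.025,-0.095,0,0,0,0.75],[-0.13,-0.035,-0.095,0,0,0,0.75],[-0.17,-0.045,-0.095,0,0,0,0.75],[-0.21,-0.055,-0.095,0,0,0,0.75],[-0.25,-0.065,-0.095,0,0,0,0.75],[-0.28,-0.073,-0.095,0,0,0,0.75],[-0.3,-0.077,-0.095,0,0,0,0.75],[-0.305,-0.078,-0.095,0,0,0,0.75],[-0.305,-0.078,-0.095,0,0,0,0.75],[-0.305,-0.078,-0.095,0,0,0,0.75]]

```text
t: 6.78
eef_pos: [0.4862, -0.0077, 0.2018]
tool_rot: [0.002, 0.705, 0.709, -0.001]
contact_force: [0.6, 0.4, -0.1]
gripper_width: 0.752
grasp_force: 0.0
```

Run:
```python
from h import *
pose(); to((.4849,-.0095,.107))
t=bot.read_camera('top'); cv2.imwrite('pics/t1.png',t['img'][:,:,::-1])
for b in blobs(mask(t,'red',(60,140,180,310))): print(b[:3],ray(t,b[1],.135))
```

```text
t 6.78 p [ 0.4862 -0.0077  0.2018] q [ 0.0016  0.7055  0.7088 -0.0009] F [ 0.6  0.4 -0.1] g 0.752 0.0
go [-0.0015 -0.0014  0.0948] [0.01 0.04 0.05]
(np.int32(243), array([ 92.39917695, 178.96707819]), array([ 83, 171,  20,  16], dtype=int32)) [[0.56132635 0.29367905]]
(np.int32(60), array([116.51666667, 187.8       ]), array([108, 176,  13,  21], dtype=int32)) [[0.54364507 0.24755886]]
```

View pics/t1.png

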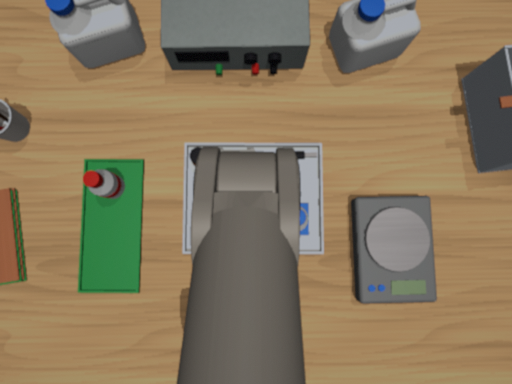

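The red bottle stands upright at the far end of the tray, with its cap at (92,179). Next is yellow.

Emit:
servo_tool:
  motion:
    - [[-0.001,-0.001,0.03,0,0,0,0.75],[-0.001,-0.001,0.06,0,0,0,0.75],[-0.001,-0.001,0.083,0,0,0,0.75],[-0.001,-0.001,0.095,0,0,0,0.75],[-0.001,-0.001,0.095,0,0,0,0.75],[-0.001,-0.001,0.095,0,0,0,0.5],[-0.001,-0.001,0.095,0,0,0,0.2],[-0.001,-0.001,0.095,0,0,0,0],[-0.001,-0.001,0.095,0,0,0,0],[-0.001,-0.001,0.095,0,0,0,0],[-0.001,-0.001,0.095,0,0,0,0],[-0.001,-0.001,0.095,0,0,0,0]]

```text
t: 7.83
eef_pos: [0.4858, -0.0096, 0.1077]
tool_rot: [0.002, 0.706, 0.709, -0.0]
contact_force: [-0.9, 1.6, 6.6]
gripper_width: 0.36
grasp_force: 44.7
```

```bash
python3 -c "
from h import *
pose(); to((.479,.298,.106))"
```

```text
t 7.83 p [ 0.4858 -0.0096  0.1077] q [ 2.000e-03  7.055e-01  7.087e-01 -2.000e-04] F [-0.9  1.6  6.6] g 0.36 44.7
go [ 0.3076 -0.0054  0.0008] [0.03 0.04 0.05]
```

Emit:
servo_tool:
  motion:
    - [[0,0,-0.015,0,0,0,0],[0,0,-0.035,0,0,0,0],[0.01,0,-0.055,0,0,0,0],[0.03,0,-0.06,0,0,0,0],[0.06,-0.001,-0.06,0,0,0,0],[0.095,-0.002,-0.06,0,0,0,0],[0.13,-0.003,-0.06,0,0,0,0],[0.165,-0.004,-0.06,0,0,0,0],[0.2,-0.005,-0.06,0,0,0,0],[0.235,-0.006,-0.06,0,0,0,0],[0.265,-0.006,-0.06,0,0,0,0],[0.288,-0.006,-0.06,0,0,0,0],[0.302,-0.006,-0.06,0,0,0,0],[0.307,-0.006,-0.055,0,0,0,0],[0.307,-0.006,-0.04,0,0,0,0],[0.307,-0.006,-0.022,0,0,0,0],[0.307,-0.006,-0.01,0,0,0,0],[0.307,-0.006,-0.002,0,0,0,0],[0.307,-0.006,0.002,0,0,0,0],[0.307,-0.006,0.003,0,0,0,0]]

```text
t: 9.5
eef_pos: [0.4779, 0.296, 0.1044]
tool_rot: [0.001, 0.706, 0.708, -0.002]
contact_force: [-9.1, -5.5, 28.1]
gripper_width: 0.363
grasp_force: 49.4
```

```bash
python3 -c "
from h import *
pose(); to((.4828,-.0928,.2))"
```

```text
t 9.5 p [0.4779 0.296  0.1044] q [ 0.0009  0.7063  0.7079 -0.0016] F [-9.1 -5.5 28.1] g 0.363 49.4
go [-0.3892  0.0039 -0.0942] [-0.01  0.04  0.03]
```

Emit:
servo_tool:
  motion:
    - [[0,0,-0.001,0,0,0,0],[0,0,-0.001,0,0,0,0.4],[0,0,-0.001,0,0,0,0.6],[0,0,-0.001,0,0,0,0.72],[0,0,-0.005,0,0,0,0.72],[0,0,-0.02,0,0,0,0.72],[0,0,-0.05,0,0,0,0.72],[0,0,-0.085,0,0,0,0.72],[-0.03,0,-0.095,0,0,0,0.72],[-0.07,0.001,-0.095,0,0,0,0.72],[-0.11,0.001,-0.095,0,0,0,0.72],[-0.15,0.002,-0.095,0,0,0,0.72],[-0.19,0.002,-0.095,0,0,0,0.72],[-0.23,0.003,-0.095,0,0,0,0.72],[-0.27,0.003,-0.095,0,0,0,0.72],[-0.31,0.004,-0.095,0,0,0,0.72],[-0.345,0.004,-0.095,0,0,0,0.72],[-0.375,0.004,-0.095,0,0,0,0.72],[-0.389,0.004,-0.095,0,0,0,0.72],[-0.389,0.004,-0.095,0,0,0,0.72]]

```text
t: 11.17
eef_pos: [0.4827, -0.096, 0.1995]
tool_rot: [0.002, 0.708, 0.706, -0.001]
contact_force: [-0.2, 0.7, 0.4]
gripper_width: 0.721
grasp_force: 0.0
```

Run:
```python
from h import *
pose(); to((.4828,-.0928,.107))
t=bot.read_camera('top'); cv2.imwrite('pics/t2.png',t['img'][:,:,::-1])
for k in('red','yellow'):
  for b in blobs(mask(t,k,(60,140,180,310))): print(k,b[:3],ray(t,b[1],.135))
```

```text
t 11.17 p [ 0.4827 -0.096   0.1995] q [ 0.0024  0.708   0.7062 -0.0015] F [-0.2  0.7  0.4] g 0.721 0.0
go [ 0.0037 -0.0001  0.0925] [ 0.01  0.06 -0.03]
red (np.int32(242), array([ 92.36363636, 178.94628099]), array([ 83, 171,  20,  16], dtype=int32)) [[0.56136741 0.29374752]]
red (np.int32(58), array([116.48275862, 188.15517241]), array([108, 177,  13,  20], dtype=int32)) [[0.54296709 0.2476107 ]]
yellow (np.int32(261), array([ 91.8045977 , 223.44444444]), array([ 83, 215,  20,  17], dtype=int32)) [[0.47688845 0.29273389]]
yellow (np.int32(44), array([117.84090909, 226.27272727]), array([113, 217,   8,  20], dtype=int32)) [[0.47075929 0.24374032]]
```

Emit:
servo_tool:
  motion:
    - [[0.001,0,0.03,0,0,0,0.72],[0.001,0,0.06,0,0,0,0.72],[0.001,0,0.082,0,0,0,0.72],[0.001,0,0.093,0,0,0,0.72],[0.001,0,0.093,0,0,0,0.72],[0.001,0,0.093,0,0,0,0.5],[0.001,0,0.093,0,0,0,0.2],[0.001,0,0.093,0,0,0,0],[0.001,0,0.093,0,0,0,0],[0.001,0,0.093,0,0,0,0],[0.001,0,0.093,0,0,0,0],[0.001,0,0.093,0,0,0,0]]

```text
t: 12.22
eef_pos: [0.4841, -0.091, 0.1074]
tool_rot: [0.002, 0.706, 0.709, -0.0]
contact_force: [-1.9, 0.8, 7.0]
gripper_width: 0.358
grasp_force: 44.5
```

```bash
python3 -c "
from h import *
pose(); to((.394,.300,.106))"
```

```text
t 12.22 p [ 0.4841 -0.091   0.1074] q [ 2.200e-03  7.057e-01  7.086e-01 -2.000e-04] F [-1.9  0.8  7. ] g 0.358 44.5
go [ 3.914e-01 -8.850e-02 -2.000e-04] [0.03 0.04 0.05]
```

Emit:
servo_tool:
  motion:
    - [[0,0,-0.015,0,0,0,0],[0,0,-0.035,0,0,0,0],[0.01,-0.002,-0.055,0,0,0,0],[0.03,-0.007,-0.06,0,0,0,0],[0.06,-0.014,-0.06,0,0,0,0],[0.095,-0.022,-0.06,0,0,0,0],[0.13,-0.03,-0.06,0,0,0,0],[0.165,-0.038,-0.06,0,0,0,0],[0.2,-0.046,-0.06,0,0,0,0],[0.235,-0.054,-0.06,0,0,0,0],[0.27,-0.062,-0.06,0,0,0,0],[0.305,-0.07,-0.06,0,0,0,0],[0.338,-0.077,-0.06,0,0,0,0],[0.365,-0.083,-0.06,0,0,0,0],[0.383,-0.087,-0.06,0,0,0,0],[0.391,-0.089,-0.055,0,0,0,0],[0.391,-0.089,-0.04,0,0,0,0],[0.391,-0.089,-0.02,0,0,0,0],[0.391,-0.089,-0.005,0,0,0,0],[0.391,-0.089,-0.001,0,0,0,0]]

```text
t: 13.88
eef_pos: [0.3919, 0.298, 0.1043]
tool_rot: [0.002, 0.706, 0.708, -0.003]
contact_force: [-8.5, -4.4, 38.7]
gripper_width: 0.363
grasp_force: 49.8
```

```bash
python3 -c "
from h import *
pose(); to((.5457,-.05,.2),-8)"
```

```text
t 13.88 p [0.3919 0.298  0.1043] q [ 0.0016  0.706   0.7082 -0.0029] F [-8.5 -4.4 38.7] g 0.363 49.8
go [-0.3491  0.1525 -0.0938] [-0.02  0.07  1.64]
```

Emit:
servo_tool:
  motion:
    - [[0,0,-0.002,0,0,0,0],[0,0,-0.002,0,0,0,0.4],[0,0,-0.002,0,0,0,0.6],[0,0,-0.002,0,0,0,0.72],[0,0,-0.005,0,0,0,0.72],[0,0,-0.02,0,0,0,0.72],[0,0,-0.05,0,0,0,0.72],[0,0,-0.085,0,0,0,0.72],[0,0,-0.095,0,0,0,0.6],[0,0,-0.095,0,0,0,0.6],[0,0,-0.095,0,0,0,0.6]]

```text
t: 14.8
eef_pos: [0.3926, 0.3003, 0.2008]
tool_rot: [0.001, 0.706, 0.709, -0.0]
contact_force: [-0.3, -0.5, -1.1]
gripper_width: 0.6
grasp_force: 0.0
```

Run:
```python
from h import *
pose(); 
t=bot.read_camera('top'); s=bot.read_camera('side'); cv2.imwrite('pics/t3.png',np.hstack([t['img'],s['img']])[60:320,60:860,::-1])
for k in('red','yellow','blue'):
    m=mask(t,k,(180,140,326,258)); mm=cv2.moments(m,True); c=np.array([mm['m10'],mm['m01']])/mm['m00']
    print(k,'mat',mm['m00'],c,ray(t,c,.008),rect(ray(t,np.argwhere(m)[:,::-1],.008)))
    m=mask(s,k,(170,150,330,290)); mm=cv2.moments(m,True); c=np.array([mm['m10'],mm['m01']])/mm['m00']; print('  side',mm['m00'],ray(s,c,.008))
b=max(blobs(mask(t,'bar',(245,170,300,210),90)),key=lambda b:b[0]); print('bar',b[:3],rect(ray(t,b[3],.030)),ray(t,b[1],.03))
b=max(blobs(mask(s,'bar',(170,150,330,290),90)),key=lambda b:b[0]); print('bar side',b[:3],ray(s,b[1],.0175))
to((.5457,-.05,.2),-8)
```

```text
t 14.8 p [0.3926 0.3003 0.2008] q [ 1.300e-03  7.055e-01  7.087e-01 -5.000e-04] F [-0.3 -0.5 -1.1] g 0.6 0.0
red mat 924.0 [214.43722944 219.06493506] [[0.48716297 0.07382668]] (array([487.4,  73.8]), array([63.5, 65.8]), 89.4)
  side 677.0 [[0.48462815 0.07120075]]
yellow mat 907.0 [252.21499449 218.45644983] [[ 0.48710635 -0.00862922]] (array([487.1,  -8.1]), array([65.7, 63.3]), 89.0)
  side 784.0 [[ 0.48381006 -0.01028835]]
blue mat 910.0 [292.32967033 218.39010989] [[ 0.48578107 -0.09623448]] (array([485.7, -95.8]), array([65.9, 63.3]), 89.0)
  side 908.0 [[ 0.48339845 -0.09767756]]
bar (np.int32(535), array([271.22803738, 190.39813084]), array([251, 182,  41,  18], dtype=int32)) (array([545.6, -50. ]), array([87.5, 28.9]), 82.7) [[ 0.54559141 -0.05048905]]
bar side (np.int32(588), array([261.48979592, 224.64795918]), array([246, 206,  31,  38], dtype=int32)) [[ 0.54499795 -0.05245846]]
go [-0.3501  0.1524  0.001 ] [-0.01  0.06  1.65]
```

View pics/t3.png

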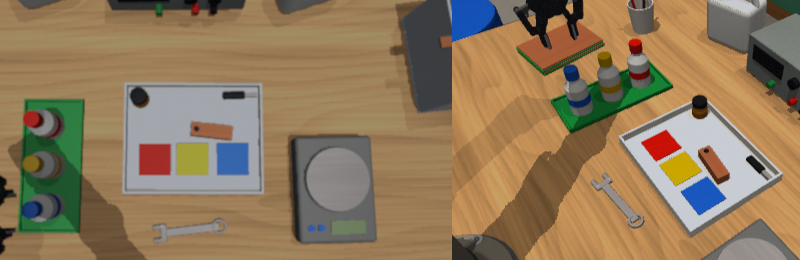

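The top crop shows three bottles upright in the tray, and all three mats and the bar are clear. The side view agrees. Next is the bar.

Emit:
servo_tool:
  motion:
    - [[-0.02,0.009,0,0,0,0.2,0.6],[-0.05,0.022,0,0,0,0.4,0.6],[-0.085,0.037,0,0,0,0.6,0.6],[-0.12,0.052,0,0,0,0.8,0.6],[-0.155,0.068,0,0,0,1.0,0.6],[-0.19,0.083,0,0,0,1.2,0.6],[-0.225,0.098,0,0,0,1.4,0.6],[-0.26,0.113,0,0,0,1.6,0.6],[-0.295,0.128,0.02,0,0,1.6,0.6],[-0.325,0.142,0.04,0,0,1.6,0.6],[-0.345,0.151,0.06,0,0,1.6,0.6],[-0.351,0.153,0.08,0,0,1.6,0.6],[-0.351,0.153,0.1,0,0,1.6,0.6],[-0.351,0.153,0.12,0,0,1.6,0.6],[-0.351,0.153,0.13,0,0,1.6,0.6],[-0.351,0.153,0.13,0,0,1.6,0.6],[-0.351,0.153,0.13,0,0,1.6,0.6]]

```text
t: 16.32
eef_pos: [0.5463, -0.051, 0.0712]
tool_rot: [0.001, 0.753, 0.658, -0.002]
contact_force: [0.5, 0.1, 0.1]
gripper_width: 0.6
grasp_force: 0.0
```

```bash
python3 -c "
from h import *
pose(); to((.5465,-.051,.009),-7.7)"
```

```text
t 16.32 p [ 0.5463 -0.051   0.0712] q [ 0.0012  0.7533  0.6576 -0.0022] F [0.5 0.1 0.1] g 0.6 0.0
go [0.0003 0.0003 0.0622] [-0.01  0.06 -0.01]
```

Emit:
servo_tool:
  motion:
    - [[0,0,0.02,0,0.06,0,0.6],[0,0,0.04,0,0.06,0,0.6],[0,0,0.053,0,0.06,0,0.6],[0,0,0.06,0,0.06,0,0.6],[0,0,0.062,0,0.06,0,0.6],[0,0,0.062,0,0.06,0,0.5],[0,0,0.062,0,0.06,0,0.4],[0,0,0.062,0,0.06,0,0.2],[0,0,0.062,0,0.06,0,0],[0,0,0.062,0,0.06,0,0],[0,0,0.062,0,0.06,0,0],[0,0,0.062,0,0.06,0,0]]
  grip_force: 80

```text
t: 17.32
eef_pos: [0.5475, -0.0512, 0.011]
tool_rot: [0.0, 0.753, 0.658, 0.001]
contact_force: [-1.0, -1.1, 6.3]
gripper_width: 0.332
grasp_force: 79.7
```

```bash
python3 -c "
from h import *
pose(); to((.4385,-.3045,.15),-7.7)"
```

```text
t 17.32 p [ 0.5475 -0.0512  0.011 ] q [2.000e-04 7.534e-01 6.576e-01 1.300e-03] F [-1.  -1.1  6.3] g 0.332 79.7
go [-0.2655 -0.0735 -0.1396] [ 0.02 -0.02 -0.01]
```

Emit:
servo_tool:
  motion:
    - [[0,0,-0.015,0,0,0,0],[0,0,-0.035,0,0,0,0],[0,0,-0.06,0,0,0,0],[0,0,-0.085,0,0,0,0],[-0.01,-0.003,-0.105,0,0,0,0],[-0.03,-0.008,-0.115,0,0,0,0],[-0.055,-0.015,-0.12,0,0,0,0],[-0.085,-0.024,-0.12,0,0,0,0],[-0.115,-0.032,-0.12,0,0,0,0],[-0.145,-0.04,-0.12,0,0,0,0],[-0.175,-0.049,-0.12,0,0,0,0],[-0.205,-0.057,-0.12,0,0,0,0],[-0.23,-0.064,-0.12,0,0,0,0],[-0.25,-0.069,-0.12,0,0,0,0],[-0.262,-0.073,-0.12,0,0,0,0],[-0.265,-0.0735,-0.115,0,0,0,0],[-0.265,-0.0735,-0.1,0,0,0,0],[-0.265,-0.0735,-0.085,0,0,0,0],[-0.265,-0.0735,-0.075,0,0,0,0],[-0.265,-0.0735,-0.075,0,0,0,0]]

```text
t: 18.98
eef_pos: [0.4372, -0.3018, 0.0822]
tool_rot: [-0.002, 0.753, 0.658, 0.0]
contact_force: [-0.3, 0.4, -5.2]
gripper_width: 0.33
grasp_force: 80.3
```

Emit:
servo_tool:
  motion:
    - [[0,0,0,0,0,0,0],[0,0,0,0,0,0,0],[0,0,0,0,0,0,0]]

```text
t: 19.23
eef_pos: [0.439, -0.304, 0.0851]
tool_rot: [0.001, 0.753, 0.658, 0.001]
contact_force: [-0.1, -0.2, -4.8]
gripper_width: 0.331
grasp_force: 80.3
```

```bash
python3 -c "
from h import *
pose(); to((.4385,-.3045,.0765),-7.7)
t=bot.read_camera('side'); cv2.imwrite('pics/s4.png',t['img'][190:384,150:460,::-1])"
```

```text
t 19.23 p [ 0.439  -0.304   0.0851] q [6.000e-04 7.532e-01 6.578e-01 1.000e-03] F [-0.1 -0.2 -4.8] g 0.331 80.3
go [-0.0005 -0.0004  0.0086] [ 0.02 -0.01 -0.01]
```

View pics/s4.png

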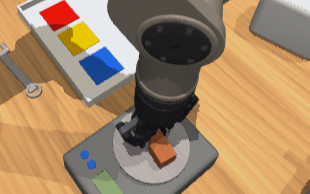

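The bar is in the gripper and level, just above the middle of the pan (crop about (160,150)). I'll lower it.

Emit:
servo_tool:
  motion:
    - [[0,0,0.003,0,0,0,0],[0,0,0.006,0,0,0,0],[0,0,0.008,0,0,0,0],[0,0,0.009,0,0,0,0],[0,0,0.009,0,0,0,0]]

```text
t: 19.7
eef_pos: [0.4384, -0.3038, 0.076]
tool_rot: [-0.0, 0.753, 0.658, 0.001]
contact_force: [-3.2, 2.5, 5.0]
gripper_width: 0.332
grasp_force: 81.8
```

Emit:
servo_tool:
  motion:
    - [[0,0,0,0,0,0,0.35],[0,0,0,0,0,0,0.45],[0,0,0,0,0,0,0.6],[0,0,0,0,0,0,0.6],[0,0,-0.02,0,0,0,0.6],[0,0,-0.05,0,0,0,0.6],[0,0,-0.085,0,0,0,0.6],[0,0,-0.115,0,0,0,0.6],[0.02,0,-0.125,0,0,0,0.7],[0.06,0,-0.125,0,0,-0.3,0.7],[0.1,0,-0.125,0,0,-0.6,0.7],[0.14,0,-0.125,0,0,-0.9,0.7],[0.18,0,-0.125,0,0,-1.2,0.7],[0.22,0,-0.125,0,0,-1.54,0.7],[0.26,0,-0.125,0,0,-1.54,0.7],[0.29,0,-0.125,0,0,-1.54,0.7],[0.307,0,-0.125,0,0,-1.54,0.7],[0.307,0,-0.125,0,0,-1.54,0.7],[0.307,0,-0.125,0,0,-1.54,0.7]]

```text
t: 21.28
eef_pos: [0.4798, 0.0008, 0.2009]
tool_rot: [0.0, 0.707, 0.708, 0.001]
contact_force: [0.9, -0.6, 0.6]
gripper_width: 0.699
grasp_force: 0.0
```

Run:
```python
from h import *
pose(); to((.3925,.299,.2))
t=bot.read_camera('top'); s=bot.read_camera('side'); cv2.imwrite('pics/t5.png',np.hstack([t['img'][180:320,340:450],s['img'][240:380,200:400]])[:,:,::-1])
b=max(blobs(mask(t,'bar',(355,200,440,280),90)),key=lambda b:b[0]); print('bar',b[:3],rect(ray(t,b[3],.095)))
b=max(blobs(mask(s,'bar',(200,250,400,384),90)),key=lambda b:b[0]); print('side',b[:3],ray(s,b[1],.0825))
for k in('red','yellow','blue'):
  for b in blobs(mask(t,k,(60,140,180,310))): print(k,b[:3],ray(t,b[1],.13))
```

```text
t 21.28 p [0.4798 0.0008 0.2009] q [1.000e-04 7.067e-01 7.076e-01 8.000e-04] F [ 0.9 -0.6  0.6] g 0.699 0.0
go [ 0.2983 -0.087   0.001 ] [ 0.01 -0.01  0.01]
bar (np.int32(686), array([401.52478134, 238.78425656]), array([378, 229,  47,  20], dtype=int32)) (array([ 438.2, -301.9]), array([91.2, 29.8]), 82.2)
side (np.int32(1196), array([302.2458194 , 330.65551839]), array([280, 301,  45,  59], dtype=int32)) [[ 0.43725154 -0.30541783]]
red (np.int32(243), array([ 92.39917695, 178.96707819]), array([ 83, 171,  20,  16], dtype=int32)) [[0.56205811 0.29557919]]
red (np.int32(57), array([116.59649123, 188.03508772]), array([108, 177,  13,  20], dtype=int32)) [[0.5438119  0.24901118]]
yellow (np.int32(265), array([ 91.87169811, 223.4       ]), array([ 83, 215,  20,  17], dtype=int32)) [[0.47717605 0.29450342]]
yellow (np.int32(44), array([117.75, 226.  ]), array([113, 215,   8,  22], dtype=int32)) [[0.47144435 0.24551034]]
blue (np.int32(55), array([116.58181818, 264.70909091]), array([110, 254,  10,  23], dtype=int32)) [[0.39915164 0.24639474]]
blue (np.int32(255), array([ 91.17254902, 269.30980392]), array([ 82, 262,  20,  16], dtype=int32)) [[0.39146369 0.29370494]]
```

View pics/t5.png

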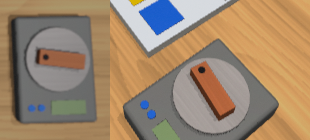

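The bar lies flat on the middle of the pan in both crops, at (62,58) and (212,90). Now I'll return blue.

Emit:
servo_tool:
  motion:
    - [[0.02,-0.006,0,0,0,0,0.7],[0.055,-0.016,0,0,0,0,0.7],[0.095,-0.028,0,0,0,0,0.7],[0.135,-0.04,0,0,0,0,0.7],[0.175,-0.051,0,0,0,0,0.7],[0.215,-0.063,0,0,0,0,0.7],[0.25,-0.073,0,0,0,0,0.7],[0.28,-0.082,0,0,0,0,0.7],[0.294,-0.086,0,0,0,0,0.7],[0.298,-0.087,0,0,0,0,0.7],[0.298,-0.087,0.02,0,0,0,0.7],[0.298,-0.087,0.05,0,0,0,0.7],[0.298,-0.087,0.075,0,0,0,0.7],[0.298,-0.087,0.09,0,0,0,0.7],[0.298,-0.087,0.095,0,0,0,0.7],[0.298,-0.087,0.096,0,0,0,0.7],[0.298,-0.087,0.096,0,0,0,0.7]]

```text
t: 22.8
eef_pos: [0.3941, 0.2973, 0.1055]
tool_rot: [0.0, 0.708, 0.706, 0.001]
contact_force: [1.0, -0.3, 0.5]
gripper_width: 0.699
grasp_force: 0.0
```

Emit:
servo_tool:
  motion:
    - [[0,0,0,0,0,0,0.5],[0,0,0,0,0,0,0.2],[0,0,0,0,0,0,0],[0,0,0,0,0,0,0],[0,0,0,0,0,0,0],[0,0,0,0,0,0,0],[0,0,0,0,0,0,0]]
  grip_force: 45

```text
t: 23.38
eef_pos: [0.3934, 0.299, 0.1062]
tool_rot: [-0.0, 0.707, 0.707, 0.002]
contact_force: [-1.4, 0.4, 5.5]
gripper_width: 0.364
grasp_force: 44.1
```

```bash
python3 -c "
from h import *
pose(); to((.4868,-.0968,.16))"
```

```text
t 23.38 p [0.3934 0.299  0.1062] q [-3.000e-04  7.074e-01  7.068e-01  1.600e-03] F [-1.4  0.4  5.5] g 0.364 44.1
go [-0.3956  0.0938 -0.0546] [ 0.02 -0.03 -0.01]
```

Emit:
servo_tool:
  motion:
    - [[0,0,-0.015,0,0,0,0],[0,0,-0.035,0,0,0,0],[-0.01,0.002,-0.055,0,0,0,0],[-0.03,0.007,-0.06,0,0,0,0],[-0.06,0.014,-0.06,0,0,0,0],[-0.095,0.023,-0.06,0,0,0,0],[-0.13,0.031,-0.06,0,0,0,0],[-0.165,0.039,-0.06,0,0,0,0],[-0.2,0.047,-0.06,0,0,0,0],[-0.235,0.056,-0.06,0,0,0,0],[-0.27,0.064,-0.06,0,0,0,0],[-0.305,0.072,-0.06,0,0,0,0],[-0.34,0.081,-0.06,0,0,0,0],[-0.368,0.087,-0.06,0,0,0,0],[-0.386,0.092,-0.06,0,0,0,0],[-0.395,0.094,-0.055,0,0,0,0],[-0.395,0.094,-0.04,0,0,0,0],[-0.395,0.094,-0.025,0,0,0,0],[-0.395,0.094,-0.013,0,0,0,0],[-0.395,0.094,-0.01,0,0,0,0]]

```text
t: 25.05
eef_pos: [0.4854, -0.0965, 0.1133]
tool_rot: [-0.001, 0.707, 0.707, -0.0]
contact_force: [0.1, 0.7, -2.1]
gripper_width: 0.361
grasp_force: 45.3
```

Emit:
servo_tool:
  motion:
    - [[0,0,0,0,0,0,0],[0,0,0.002,0,0,0,0],[0,0,0.004,0,0,0,0],[0,0,0.006,0,0,0,0],[0,0,0.006,0,0,0,0]]

```text
t: 25.47
eef_pos: [0.4872, -0.0968, 0.1093]
tool_rot: [0.0, 0.707, 0.707, 0.001]
contact_force: [0.1, -0.5, -0.1]
gripper_width: 0.363
grasp_force: 45.7
```

```bash
python3 -c "
from h import *
pose(); to((.4868,-.096,.109))"
```

```text
t 25.47 p [ 0.4872 -0.0968  0.1093] q [4.000e-04 7.074e-01 7.068e-01 1.200e-03] F [ 0.1 -0.5 -0.1] g 0.363 45.7
go [ 0.0008 -0.0004  0.0003] [ 0.03 -0.01 -0.01]
```

Emit:
servo_tool:
  motion:
    - [[0,0,0.001,0,0,0,0.4],[0,0,0.001,0,0,0,0.5],[0,0,0.001,0,0,0,0.7],[0,0,0,0,0,0,0.7],[0,0,-0.02,0,0,0,0.7],[0,0,-0.05,0,0,0,0.7],[0,0,-0.08,0,0,0,0.7],[0.02,0,-0.09,0,0,0,0.7],[0.055,-0.001,-0.09,0,0,0,0.7],[0.095,-0.002,-0.09,0,0,0,0.7],[0.135,-0.003,-0.09,0,0,0,0.7],[0.175,-0.004,-0.09,0,0,0,0.7],[0.215,-0.005,-0.09,0,0,0,0.7],[0.255,-0.006,-0.09,0,0,0,0.7],[0.295,-0.007,-0.09,0,0,0,0.7],[0.33,-0.008,-0.09,0,0,0,0.7],[0.36,-0.009,-0.09,0,0,0,0.7],[0.382,-0.009,-0.09,0,0,0,0.7],[0.393,-0.009,-0.09,0,0,0,0.7],[0.393,-0.009,-0.09,0,0,0,0.7]]

```text
t: 27.13
eef_pos: [0.4774, 0.2989, 0.199]
tool_rot: [-0.0, 0.706, 0.708, 0.001]
contact_force: [0.0, 0.1, -0.5]
gripper_width: 0.702
grasp_force: 0.0
```

Run:
```python
from h import *
pose(); to((.4779,.297,.105))
t=bot.read_camera('top'); cv2.imwrite('pics/t6.png',cv2.resize(t['img'][130:270,60:340,::-1],None,fx=2,fy=2))
for b in blobs(mask(t,'blue',(180,140,326,258)),5): print(b[:3],ray(t,b[1],.138),rect(ray(t,b[3],.008)))
```

```text
t 27.13 p [0.4774 0.2989 0.199 ] q [-2.000e-04  7.061e-01  7.082e-01  1.000e-03] F [ 0.   0.1 -0.5] g 0.702 0.0
go [-0.0021  0.0004  0.094 ] [ 0.01 -0.02  0.03]
(np.int32(324), array([285.29012346, 220.83950617]), array([277, 204,  31,  30], dtype=int32)) [[ 0.47554664 -0.07102616]] (array([485.7, -95.4]), array([65.2, 63.3]), 89.0)
(np.int32(10), array([305.6, 204.7]), array([303, 204,   5,   3], dtype=int32)) [[ 0.50528196 -0.11007129]] (array([ 514.6, -124.8]), array([8.8, 4.4]), 89.0)
(np.int32(210), array([299.94285714, 215.67619048]), array([292, 208,  17,  16], dtype=int32)) [[ 0.48477489 -0.09881662]] (array([ 491.8, -113.2]), array([35.1, 32.8]), 89.0)
```

View pics/t6.png

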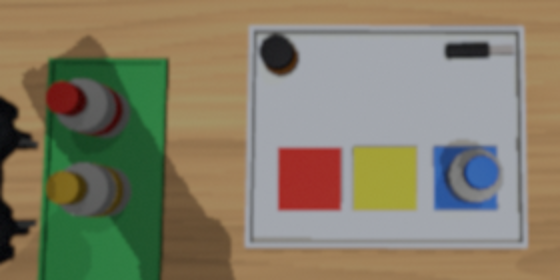

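Blue stands on its mat, with the cap about 2.6 mm from the mat's centre. Now yellow.

Emit:
servo_tool:
  motion:
    - [[-0.002,0,0.03,0,0,0,0.7],[-0.002,0,0.06,0,0,0,0.7],[-0.002,0,0.083,0,0,0,0.7],[-0.002,0,0.093,0,0,0,0.7],[-0.002,0,0.093,0,0,0,0.7],[-0.002,0,0.093,0,0,0,0.5],[-0.002,0,0.093,0,0,0,0.2],[-0.002,0,0.093,0,0,0,0],[-0.002,0,0.093,0,0,0,0],[-0.002,0,0.093,0,0,0,0],[-0.002,0,0.093,0,0,0,0],[-0.002,0,0.093,0,0,0,0]]

```text
t: 28.18
eef_pos: [0.479, 0.2948, 0.1079]
tool_rot: [0.0, 0.707, 0.707, 0.002]
contact_force: [-1.0, -1.5, 6.1]
gripper_width: 0.36
grasp_force: 44.7
```

```bash
python3 -c "
from h import *
pose(); to((.488,-.0085,.109))"
```

```text
t 28.18 p [0.479  0.2948 0.1079] q [1.000e-04 7.075e-01 7.067e-01 2.100e-03] F [-1.  -1.5  6.1] g 0.36 44.7
go [-0.3033  0.0093 -0.002 ] [ 0.03 -0.03 -0.01]
```

Emit:
servo_tool:
  motion:
    - [[0,0,-0.015,0,0,0,0],[0,0,-0.035,0,0,0,0],[-0.01,0,-0.055,0,0,0,0],[-0.03,0.001,-0.06,0,0,0,0],[-0.06,0.002,-0.06,0,0,0,0],[-0.095,0.003,-0.06,0,0,0,0],[-0.13,0.004,-0.06,0,0,0,0],[-0.165,0.005,-0.06,0,0,0,0],[-0.2,0.006,-0.06,0,0,0,0],[-0.235,0.007,-0.06,0,0,0,0],[-0.265,0.008,-0.06,0,0,0,0],[-0.288,0.009,-0.06,0,0,0,0],[-0.301,0.009,-0.06,0,0,0,0],[-0.305,0.009,-0.055,0,0,0,0],[-0.305,0.009,-0.04,0,0,0,0],[-0.305,0.009,-0.025,0,0,0,0],[-0.305,0.009,-0.013,0,0,0,0],[-0.305,0.009,-0.01,0,0,0,0],[-0.305,0.009,-0.01,0,0,0,0]]

```text
t: 29.77
eef_pos: [0.486, -0.0099, 0.115]
tool_rot: [-0.001, 0.707, 0.707, -0.0]
contact_force: [0.6, -0.9, -1.8]
gripper_width: 0.357
grasp_force: 45.3
```

Emit:
servo_tool:
  motion:
    - [[0,0,0,0,0,0,0],[0,0,0.002,0,0,0,0],[0,0,0.004,0,0,0,0],[0,0,0.006,0,0,0,0],[0,0,0.006,0,0,0,0]]

```text
t: 30.18
eef_pos: [0.4875, -0.0107, 0.1109]
tool_rot: [0.0, 0.708, 0.707, 0.001]
contact_force: [-2.1, 0.3, 8.2]
gripper_width: 0.362
grasp_force: 46.5
```

```bash
python3 -c "
from h import *
pose(); to((.5628,.2959,.2))"
```

```text
t 30.18 p [ 0.4875 -0.0107  0.1109] q [2.000e-04 7.076e-01 7.067e-01 1.500e-03] F [-2.1  0.3  8.2] g 0.362 46.5
go [ 0.3068  0.0752 -0.0884] [ 0.03 -0.02 -0.01]
```

Contact is firm enough, so I'll release and go to red.

Emit:
servo_tool:
  motion:
    - [[0,0,0,0,0,0,0.4],[0,0,0,0,0,0,0.5],[0,0,0,0,0,0,0.7],[0,0,0,0,0,0,0.7],[0,0,-0.02,0,0,0,0.7],[0,0,-0.05,0,0,0,0.7],[0,0,-0.08,0,0,0,0.7],[0.02,0.005,-0.09,0,0,0,0.7],[0.055,0.013,-0.09,0,0,0,0.7],[0.095,0.023,-0.09,0,0,0,0.7],[0.135,0.033,-0.09,0,0,0,0.7],[0.175,0.043,-0.09,0,0,0,0.7],[0.215,0.053,-0.09,0,0,0,0.7],[0.25,0.062,-0.09,0,0,0,0.7],[0.28,0.069,-0.09,0,0,0,0.7],[0.298,0.073,-0.09,0,0,0,0.7],[0.307,0.075,-0.09,0,0,0,0.7],[0.307,0.075,-0.09,0,0,0,0.7],[0.307,0.075,-0.09,0,0,0,0.7]]

```text
t: 31.77
eef_pos: [0.5619, 0.2948, 0.1999]
tool_rot: [0.0, 0.708, 0.707, 0.0]
contact_force: [-0.0, -0.2, -0.2]
gripper_width: 0.701
grasp_force: 0.0
```

Run:
```python
from h import *
pose(); to((.5630,.296,.106))
t=bot.read_camera('top')
for b in blobs(mask(t,'yellow',(180,140,326,258)),5): print(b[:3],ray(t,b[1],.138),rect(ray(t,b[3],.008)))
```

```text
t 31.77 p [0.5619 0.2948 0.1999] q [3.000e-04 7.077e-01 7.065e-01 1.000e-04] F [-0.  -0.2 -0.2] g 0.701 0.0
go [0.0012 0.001  0.0939] [ 0.01  0.   -0.02]
(np.int32(247), array([247.98785425, 223.51417004]), array([237, 204,  31,  30], dtype=int32)) [[ 0.47171408 -0.00093032]] (array([487.1,  -8.1]), array([65.6, 63.3]), 89.0)
(np.int32(54), array([264.38888889, 207.7037037 ]), array([258, 204,  10,  14], dtype=int32)) [[ 0.50090598 -0.03226314]] (array([508.3, -37.6]), array([34.6, 15. ]), 33.6)
(np.int32(197), array([252.3248731 , 216.20812183]), array([245, 209,  16,  16], dtype=int32)) [[ 0.48527571 -0.00928557]] (array([491.4,  -9.3]), array([32.8, 32.8]), 89.0)
```

Emit:
servo_tool:
  motion:
    - [[0.001,0.001,0.03,0,0,0,0.7],[0.001,0.001,0.06,0,0,0,0.7],[0.001,0.001,0.083,0,0,0,0.7],[0.001,0.001,0.093,0,0,0,0.7],[0.001,0.001,0.093,0,0,0,0.7],[0.001,0.001,0.093,0,0,0,0.5],[0.001,0.001,0.093,0,0,0,0.2],[0.001,0.001,0.093,0,0,0,0],[0.001,0.001,0.093,0,0,0,0],[0.001,0.001,0.093,0,0,0,0],[0.001,0.001,0.093,0,0,0,0],[0.001,0.001,0.093,0,0,0,0]]

```text
t: 32.82
eef_pos: [0.5641, 0.2976, 0.1093]
tool_rot: [0.0, 0.708, 0.707, 0.002]
contact_force: [-1.8, -0.7, 6.9]
gripper_width: 0.361
grasp_force: 44.7
```

```bash
python3 -c "
from h import *
pose(); to((.489,.073,.109))"
```

```text
t 32.82 p [0.5641 0.2976 0.1093] q [3.000e-04 7.075e-01 7.067e-01 2.100e-03] F [-1.8 -0.7  6.9] g 0.361 44.7
go [-0.2246 -0.0749 -0.0006] [ 0.04 -0.03 -0.01]
```

Emit:
servo_tool:
  motion:
    - [[0,0,-0.015,0,0,0,0],[0,0,-0.035,0,0,0,0],[-0.01,-0.003,-0.055,0,0,0,0],[-0.03,-0.01,-0.06,0,0,0,0],[-0.055,-0.018,-0.06,0,0,0,0],[-0.085,-0.029,-0.06,0,0,0,0],[-0.115,-0.039,-0.06,0,0,0,0],[-0.145,-0.049,-0.06,0,0,0,0],[-0.175,-0.059,-0.06,0,0,0,0],[-0.2,-0.067,-0.06,0,0,0,0],[-0.217,-0.073,-0.06,0,0,0,0],[-0.223,-0.075,-0.055,0,0,0,0],[-0.223,-0.075,-0.04,0,0,0,0],[-0.223,-0.075,-0.025,0,0,0,0],[-0.223,-0.075,-0.013,0,0,0,0],[-0.223,-0.075,-0.01,0,0,0,0],[-0.223,-0.075,-0.01,0,0,0,0]]

```text
t: 34.23
eef_pos: [0.4875, 0.0748, 0.1162]
tool_rot: [-0.0, 0.707, 0.707, 0.0]
contact_force: [0.1, -0.1, -2.0]
gripper_width: 0.36
grasp_force: 45.2
```

Emit:
servo_tool:
  motion:
    - [[0,0,0,0,0,0,0],[0,0,0.002,0,0,0,0],[0,0,0.004,0,0,0,0],[0,0,0.006,0,0,0,0],[0,0,0.006,0,0,0,0]]

```text
t: 34.65
eef_pos: [0.4886, 0.0745, 0.1122]
tool_rot: [0.0, 0.708, 0.707, 0.002]
contact_force: [-2.8, -0.9, 10.8]
gripper_width: 0.359
grasp_force: 46.6
```

Seated. I'll release, lift and move aside over the empty tray to check.

Emit:
servo_tool:
  motion:
    - [[0,0,0,0,0,0,0.4],[0,0,0,0,0,0,0.5],[0,0,0,0,0,0,0.7],[0,0,0,0,0,0,0.7],[0,0,-0.02,0,0,0,0.7],[0,0,-0.05,0,0,0,0.7],[0,0,-0.08,0,0,0,0.7],[0.02,0,-0.1,0,0,0,0.7],[0.06,0,-0.1,0,0,0,0.7],[0.1,0,-0.1,0,0,0,0.7],[0.14,0,-0.1,0,0,0,0.7],[0.18,0,-0.1,0,0,0,0.7],[0.21,0,-0.1,0,0,0,0.7],[0.22,0,-0.1,0,0,0,0.7],[0.22,0,-0.1,0,0,0,0.7]]

```text
t: 35.9
eef_pos: [0.487, 0.2978, 0.2107]
tool_rot: [-0.0, 0.706, 0.709, 0.001]
contact_force: [-0.4, 0.6, -0.7]
gripper_width: 0.7
grasp_force: 0.0
```

Run:
```python
from h import *
pose()
t=bot.read_camera('top'); s=bot.read_camera('side'); cv2.imwrite('pics/t7.png',np.hstack([t['img'][130:330,60:450],s['img'][150:350,150:400]])[:,:,::-1])
for k in('red','yellow','blue'):
  bs=blobs(mask(t,k,(180,140,326,258)),5); b=min([b for b in bs if 180<b[0]<240],key=lambda b:b[2][2]); ss=min([x for x in blobs(mask(s,k,(170,150,330,290)),100)],key=lambda x:x[1][1])
  print(k,ray(t,b[1],.138), 'side mid-cap',ray(s,ss[1],.126),'mat',rect(ray(t,np.vstack([x[3] for x in bs if x is not b]),.008)))
b=max(blobs(mask(t,'bar',(355,200,440,280),90)),key=lambda b:b[0]); print('bar',rect(ray(t,b[3],.095)))
```

```text
t 35.9 p [0.487  0.2978 0.2107] q [-4.000e-04  7.055e-01  7.087e-01  8.000e-04] F [-0.4  0.6 -0.7] g 0.7 0.0
red [[0.48724886 0.07453072]] side mid-cap [[0.48487105 0.07301928]] mat (array([487.4,  73.8]), array([63.5, 65.8]), 89.4)
yellow [[ 0.48527571 -0.00928557]] side mid-cap [[ 0.48311107 -0.01098154]] mat (array([487.1,  -8.1]), array([65.7, 63.3]), 89.0)
blue [[ 0.48477489 -0.09881662]] side mid-cap [[ 0.48274565 -0.10121555]] mat (array([485.7, -95.8]), array([65.9, 63.3]), 89.0)
bar (array([ 438.2, -302.1]), array([90.9, 29.8]), 82.2)
```

View pics/t7.png

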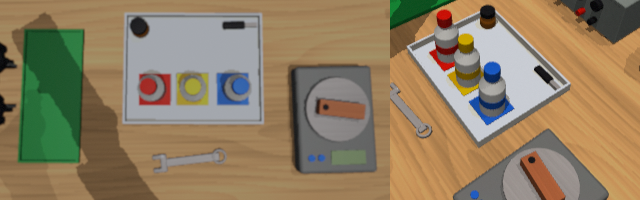

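All three bottles stand upright on their own mats, each cap within about 3 mm of its mat's centre. The bar is flat on the pan, the jar has not moved, and the gripper is clear and open.

```bash
python3 -c "
from station import bot
print(bot.hand_in())"
```

```text
the job is handed in; nothing more can be done
None
```

The job is handed in at about 36 s: the copper bar lies flat within about 2 mm of the pan's centre, the three bottles are back upright within about 3 mm of the centres of their own mats, the jar is untouched and nothing is held; the hand-in returned no verdict, and the highest force I read was 38.7 N, while setting blue in the tray.

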